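# Unmould two cast soaps onto the curing rack

## Robot

A 7-joint arm with a two-finger parallel gripper is mounted at the origin on a cart in front of the work surface, level with it; the furniture and walls round the work are solid. World frame = base frame: x ahead of the robot, y to its left, z up, the work surface at z = 0. Lengths are in m, angles in rad, forces in N, time in s.
With the tool pointing down it reaches from about 0.4 to 0.925 m from the base axis. Payload 5.6 kg.
Tool frame: the origin (TCP) lies midway between the tips of the shut fingers; the grasp point (between the pads) lies 19 mm behind it; z points along the fingers, y is the line along which they close (so a half turn about z gives the same grasp; the last joint's range is limited). The gripper opens to 85 mm and grips with 20 to 120 N. Pads are 22 mm wide; open, the fingers measure 114 mm over their backs; the gripper's body (76 mm by 85 mm) begins 54 mm behind the grasp point. The pads swing forward as they close: fully open they stand 13 mm farther back than shut.
Start: joints at [-0.043, 0.468, -0.012, 1.603, 0.006, 1.071, -0.056], TCP at [0.65, -0, 0.231] pointing down, gripper open.
Joint ranges: [-2.53, 2.53], [-0.31, 2.02], [-1.57, 1.55], [0.28, 2.44], [-1.29, 4.43], [0.15, 1.84], [-2.92, 2.92]. Speed limits (rad/s): [2.57, 2.57, 3.14, 3.14, 3.14, 3.14, 3.14].

## Interface

Orientations are given as a unit quaternion [w, x, y, z].
In Python, from plant import robot, optics gives the robot as it stands.
- The arm moves only by the tool jog_arm, never from a script. Its argument "deltas" is a list that holds one entry, the list of rows, each a list of 7 numbers: the shift along the tool's x, y, z in m, then the turn, a rotation vector about the tool's x, y, z in rad, then the finger opening in m, from 0 to 0.0854. In form: [[[x, y, z, wx, wy, wz, fingers], ...]]. A call has 1 to 12 rows; each row is the pose to reach, as a shift and turn from the pose commanded when the call began, along the tool's axes at that moment; what a row does not reach only later rows make up. A row lasts 1/8 s, in which the tool goes at most 62.5 mm and 10.7 degrees, less where a joint would pass 70% of its speed; a pose out of reach is approached as far as the arm can. A call with a gripper value outside its range is refused whole. The fingers move at their own pace and stop on an object; "force" is the grip in N (left out, the last holds). Time passes only in rows, so rows that repeat a pose let the fingers close. It gives the time, the measured TCP pose, the force, the opening and the grip force at its end, in the units of the state.
- robot.observe(): the state, without advancing time (a new reading comes with each control period).
- optics.get_image(name): name is "scene" or "side" or "wrist"; returns (picture, depth): 420x560x3 uint8, red, green, blue; 420x560 float32, m along the optical axis (not along the pixel's ray), 0 where there is no reading.
- optics.camera_model(name): a dict with "intrinsics" (3x3 intrinsics, pixels), "position" and "attitude" of the camera in the world. Camera axes: x right, y down, z forward; pixel columns grow to the right and rows downward; lengths in m; the calibration is good to about 2 mm. A picture is of the moment at which its call begins: read the wrist's pose just before it. camera_model takes no time and is no camera call; for the wrist camera it gives the pose at the moment of the call.
- robot.sign_off(): hands the job in; it is judged then, once.
The state is a dict: "t": time; "joint_positions": joint angles; "dq": joint speeds; "joint_efforts": joint torques, N m; "ee_pos": TCP position; "tool_rot": TCP orientation; "ft_force": force on the tool from outside, world axes, zero at the start; "moment": the same for the moment, N m; "width": finger opening in m; "grasp_force": force on a finger pad.
Only numpy, scipy, OpenCV 4.12 (cv2) and the standard library are available. Lean on these libraries where they do the work, as an engineer would, in place of code of your own. Each camera call takes 0.05 s, during which the arm holds its last target. There are 200 camera calls.

## Task

Take the two cast soaps out of the sloping wooden mould and set them to cure on the slatted rack. First lift the round soap straight out of its pocket and lay it flat on the rack; then raise the near end of the long soap over the lip while its far end is still under the fixed cross strip, draw it out endwise, and lay it flat along the rack. Set both down gently, right side up, wholly on the slats and not touching each other, and leave the other things where they stand.

Things in the scene. Friction and masses are not known exactly. Their poses are not given: they have to be found in the camera images.
- mould: Fixed wooden mould on a stand, 200 mm wide, 170 high. Face slopes 35 degrees, rising away from the robot along its +x (x level, y left, z up): up-slope (0.819, 0, 0.574), face normal (-0.574, 0, 0.819). Origin on the worktop under its middle. Two pockets 18 mm deep, joined by an equally deep finger groove, 36 mm wide along the slope, that crosses the whole mould, open at both ends.
- round_pocket (a point): Centre of the floor of the left pocket (eight-sided, 60 mm across, y = +47 mm in the mould's frame), in the middle of the finger groove. Floor parallel to the face. Axes as the mould's.
- bar_groove (a point): On the floor of the right pocket, a trough 40 mm wide (y = -45 mm), on its middle line, in the middle of the finger groove, 62 mm up the slope from the lip. The lip closes the low end (18 mm high, 12 thick); an end wall stands 168 mm up the slope from it. Axes as the mould's.
- tail_seat (a point): On the middle line of the trough floor, 160 mm up the slope from the lip, under the strip, where the long soap's far lower edge rests. The fixed dark cross strip bridges the trough from 136 mm up the slope from the lip to its upper end, underside 33 mm and top 41 mm above the trough floor. Axes as the mould's.
- round_soap: Ivory soap, round puck 54 mm across, 26 mm thick, straight side up to 19 mm, bevelled top, about 65 g. Origin at the centre of its underside, z out of its top (at the start along the mould's face normal). Lies in the eight-sided pocket, 8 mm proud of the face.
- bar_soap: Ivory soap bar 160 x 36 x 26 mm, about 150 g, straight sides up to 18 mm. Origin at the centre of its underside, x along it (up the slope at the start), z out of its top. Lies in the trough against the lip with 2 mm play each side, far end 25 mm under the strip with 7 mm play above: it comes out only with its near end raised 7 to 15 degrees, then drawn 30 mm or more down the slope.
- bar_tail (a point): Middle of the long soap's far lower edge (x = +80 mm, y = 0, z = 0 in its frame).
- rack: Slatted light-wood curing rack, 110 mm (x) by 280 mm (y, its length), slat tops 22 mm above the worktop, slats 13 mm wide with 7 mm gaps, fixed, left of the mould in front of the sink. Origin on the worktop under its centre.
- tin: Bystander: low white round tin with a dark knob, 50 mm wide, 35 mm high, origin at its underside.
- timer: Bystander: black egg-shaped timer 49 mm wide, 60 mm high, origin at its underside.
- shaker: Bystander: salt shaker 47 mm wide, 112 mm high, origin at its underside.
- honey: Bystander: honey jar with a dark lid, 65 mm wide, 86 mm high, origin at its underside.
There are look-alikes about, which are no part of the job. What is shaped like the round_soap but blue is not meant.

How it is judged:
By the outcome, as a careful person would: the job done as asked, in the order asked, and still so for the second after the job is handed in, with the robot touching nothing.
It also fails if it takes over 58 s, if anything falls off the work surface, if the arm or the gripper's body presses on something with over 40 N, if the wrist force passes 120 N, or if a joint passes its speed limit or range.

## Working session

There is one attempt and no reset: what is moved stays moved. The work goes in short steps, Python scripts to look and compute and a tool call to move; the robot and the scene stay as the last step left them, time stands still between calls to the robot, and variables do not carry over. Pictures are saved under pics/ and viewed, at most 10 in all, crops included, and the job is handed in when it is done.

Besides the shell and the picture viewer there is one more tool, called in YAML: its name, and indented under it one key for each argument. jog_arm: Moves the arm, as the interface text tells. Its arguments: {"type":"object","properties":{"deltas":{"type":"array","items":{"type":"array","items":{"type":"array","items":{"type":"number"}}}},"force":{"type":"number"}},"required":["deltas"]}

```bash
mkdir -p pics; ls; cat > h.py <<'E'
import numpy as np, cv2
from scipy.spatial.transform import Rotation as R
from plant import robot, optics
def rot(a):
    a=np.array(a,float)
    return a if a.shape==(3,3) else R.from_quat(a[[1,2,3,0]]).as_matrix()
def snap(n):
    m=optics.camera_model(n); p,d=optics.get_image(n)
    return p,d,np.array(m['intrinsics']),np.array(m['position']),rot(m['attitude'])
def cloud(d,K,P,A):
    v,u=np.mgrid[:d.shape[0],:d.shape[1]]
    c=np.stack([(u-K[0,2])/K[0,0]*d,(v-K[1,2])/K[1,1]*d,d],-1)
    w=c@A.T+P; w[d<=0]=np.nan; return w
def save(n,p): cv2.imwrite('pics/'+n+'.png',cv2.cvtColor(p,cv2.COLOR_RGB2BGR))
E
python3 - <<'E'
from h import *
print(robot.observe())
for n in ['scene','side','wrist']:
    p,d,K,P,A=snap(n); save(n+'0',p); np.savez('/tmp/'+n,p=p,d=d,K=K,P=P,A=A); print(n,K,P,A)
E
```

```text
pics
{'t': 0.0, 'joint_positions': array([-0.04303728,  0.46841121, -0.01157824,  1.60363154,  0.00599985,
        1.07138326, -0.05628215]), 'dq': array([ 0.00217958,  0.00023917,  0.00090023,  0.00042656,  0.00093182,
        0.00069912, -0.00156876]), 'joint_efforts': array([-1.81076980e-04, -5.32374322e+01,  2.12178100e-02, -2.51299274e+01,
        1.13576866e-02,  7.69772858e-03, -1.10212341e-06]), 'ee_pos': array([ 6.49441543e-01, -5.94118746e-05,  2.30312947e-01]), 'tool_rot': array([-5.86271160e-04,  7.07117390e-01,  7.07095600e-01, -6.82330805e-04]), 'ft_force': array([-0.93162526,  0.23056539, -0.26532946]), 'moment': array([0.00850412, 0.00739809, 0.07180235]), 'grasp_force': 0.0, 'width': 0.08554912521719867}
scene [[450.07442637   0.         285.70338633]
 [  0.         450.07442637 207.59542567]
 [  0.           0.           1.        ]] [-0.37606128 -0.71938308  0.9863011 ] [[ 0.6714363  -0.44031731  0.5960654 ]
 [-0.74103173 -0.40623426  0.5346454 ]
 [ 0.00672856 -0.8006837  -0.59904953]]
side [[537.56604251   0.         288.82869227]
 [  0.         537.56604251 209.88602342]
 [  0.           0.           1.        ]] [0.13510339 1.54275039 1.52209322] [[-0.96957877 -0.1570999   0.18771421]
 [-0.24452596  0.65652761 -0.71356748]
 [-0.01113819 -0.73776088 -0.67497024]]
wrist [[371.81736165   0.         281.37266977]
 [  0.         371.81736165 208.40340397]
 [  0.           0.           1.        ]] [0.64845141 0.08443875 0.37376528] [[ 9.99998949e-01  1.88059698e-04 -1.43749481e-03]
 [-2.91782350e-04 -9.45152664e-01 -3.26628774e-01]
 [-1.42007776e-03  3.26628851e-01 -9.45151616e-01]]
```

View pics/scene0.png

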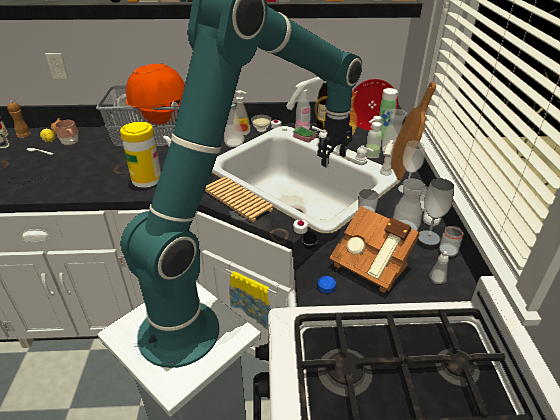

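View pics/side0.png

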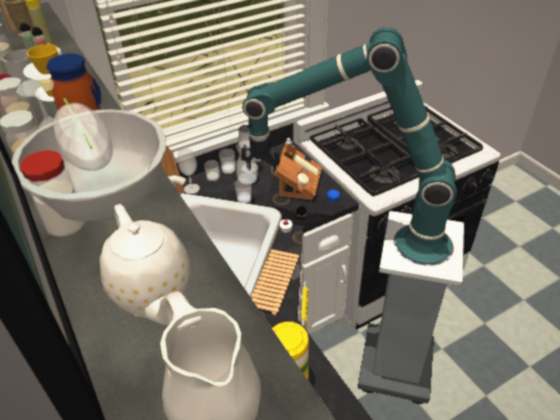

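Scene: the mould is at (375,250), with the ivory round soap at (356,245) and the long soap at (383,260) under the dark strip (398,230). The rack is at (239,198), the tin at (301,227), the timer at (310,240) and the shaker at (440,266).

Candidates for the round soap: the ivory disc (356,245), the blue puck (327,284), the white tin (301,227) and the sink bits (265,124). By the description I choose (356,245). In the side view the mould is at (300,170) and the rack at (276,280).

```bash
python3 - <<'E'
from h import *
z=np.load('/tmp/scene.npz'); p,d=z['p'],z['d']; W=cloud(d,z['K'],z['P'],z['A'])
for n,(u,v) in dict(round=(356,244),bar_lo=(374,273),bar_hi=(389,246),strip=(398,229),rackL=(222,182),rackR=(262,214),rackc=(239,198),tin=(301,224),timer=(310,239),blue=(327,282),shaker=(440,262),mould_nl=(331,258),tab=(300,285)).items(): print(n,W[v,u].round(4))
hsv=cv2.cvtColor(p,cv2.COLOR_RGB2HSV).astype(int)
for u,v in [(356,244),(383,260),(239,198),(345,215+20)]: print(p[v,u],hsv[v,u])
m=(hsv[...,1]<110)&(hsv[...,2]>150)
m[:205]=0;m[290:]=0;m[:,:325]=0;m[:,420:]=0
n,l,s,c=cv2.connectedComponentsWithStats(m.astype('u1'))
for i in range(1,n):
    if s[i,4]>60: print(s[i],c[i],np.nanmedian(W[l==i],0))
# rack
m=(hsv[...,0]<25)&(hsv[...,1]>60)&(hsv[...,2]>120)&(abs(W[...,2]-.022)<.006); m[:,:190]=0;m[:,290:]=0;m[:165]=0;m[230:]=0
pts=W[m][:,:2].astype('f4'); print(len(pts),np.nanmedian(W[m],0),cv2.minAreaRect(pts))
# mould orientation: points on brown mould face
m=(hsv[...,0]<22)&(hsv[...,1]>110)&(W[...,2]>.03)&(W[...,2]<.2);m[:200]=0;m[:,:325]=0;m[:,425:]=0;m[295:]=0
pts=W[m]; print(len(pts),pts.min(0),pts.max(0),cv2.minAreaRect(pts[:,:2].astype('f4')))
rng=np.random.default_rng(0);best=0
for _ in range(2000):
    a,b,c_=pts[rng.choice(len(pts),3,0)];nn=np.cross(b-a,c_-a)
    if np.linalg.norm(nn)<1e-4: continue
    nn/=np.linalg.norm(nn);nn*=np.sign(nn[2]+1e-9)
    if not .77<nn[2]<.87: continue
    k=abs((pts-a)@nn)<.002
    if k.sum()>best: best=k.sum();B=k
q=pts[B];c0=q.mean(0);nn=np.linalg.svd(q-c0)[2][2];nn*=np.sign(nn[2]);print(best,c0,nn,np.degrees(np.arctan2(-nn[1],-nn[0])))
E
```

```text
round [ 0.5261 -0.1959  0.0876]
bar_lo [ 0.4884 -0.2893  0.0564]
bar_hi [ 0.5635 -0.2844  0.1084]
strip [ 0.5993 -0.2854  0.1517]
rackL [0.5394 0.4337 0.0215]
rackR [ 0.5202  0.1987 -0.0011]
rackc [0.5118 0.3084 0.0207]
tin [0.5403 0.0325 0.0317]
timer [ 0.489  -0.0489  0.0451]
blue [ 0.3911 -0.1954  0.0278]
shaker [ 0.633  -0.4172  0.081 ]
mould_nl [ 0.466  -0.1511  0.0432]
tab [ 0.3469 -0.1304  0.0032]
[248 239 196] [ 25  53 248]
[251 243 203] [ 25  49 251]
[119  86  53] [ 15 141 119]
[105  67  37] [ 13 165 105]
[325 205  34  26 592] [337.50337838 214.72635135] [ 0.72396112 -0.02026431  0.01438544]
[399 220  18  11  67] [409.32835821 223.71641791] [ 0.75642279 -0.25302231  0.06156365]
[347 237  18  17 233] [355.11587983 244.90128755] [ 0.52339387 -0.19454193  0.08458791]
[367 236  32  42 534] [382.9588015  256.27340824] [ 0.53447792 -0.28596328  0.08815086]
1040 [0.51216133 0.31450877 0.02203481] ((0.5155807137489319, 0.3250339925289154), (0.2834117114543915, 0.11625321954488754), 87.76880645751953)
3394 [ 0.46486994 -0.34231958  0.0302076 ] [ 0.64412436 -0.13119136  0.16970218] ((0.553415060043335, -0.2373599410057068), (0.16960562765598297, 0.20320867002010345), 3.498220205307007)
1370 [ 0.54703136 -0.23268291  0.09162195] [-0.57354504 -0.03241537  0.81853242] 3.234776369748
```

```bash
cat >> h.py <<'E'
def Rm(yaw): return R.from_euler('z',yaw).as_matrix()
def mould_axes(yaw,slope=np.radians(35)):
    # columns: up-slope, left, normal
    return Rm(yaw)@R.from_euler('y',-slope).as_matrix()
def tool_from(up,s):   # tool z=-normal, tool y = s*left
    z=-up[:,2]; y=s*up[:,1]; return np.stack([np.cross(y,z),y,z],1)
def delta(pt,Rt,o=None):
    o=o or robot.observe(); R0=rot(o['tool_rot'])
    r=R.from_matrix(R0.T@Rt).as_rotvec()
    return (R0.T@(np.array(pt)-o['ee_pos'])).round(4),r.round(4),'deg',np.degrees(np.linalg.norm(r)).round(1)
E
python3 - <<'E'
from h import *
M=mould_axes(np.radians(3.3)); print(M.round(3))
for s in (1,-1): print(s,delta(np.array([.526,-.196,.0876])+.06*M[:,2],tool_from(M,s)))
E
```

```text
[[ 0.818 -0.058 -0.573]
 [ 0.047  0.998 -0.033]
 [ 0.574  0.     0.819]]
1 (array([-0.1979, -0.1578,  0.0941]), array([-0.497 , -0.4691, -1.5724]), 'deg', np.float64(98.2))
-1 (array([-0.1979, -0.1578,  0.0941]), array([-0.462 ,  0.4894,  1.4618]), 'deg', np.float64(92.2))
```

jog_arm:
  deltas:
    - [[-0.05,-0.04,0,-0.06,0.06,0.18,0.085],[-0.1,-0.08,0.01,-0.11,0.12,0.36,0.085],[-0.15,-0.12,0.03,-0.17,0.18,0.54,0.085],[-0.19,-0.15,0.05,-0.22,0.24,0.72,0.085],[-0.198,-0.158,0.06,-0.28,0.3,0.9,0.085],[-0.198,-0.158,0.07,-0.34,0.36,1.08,0.085],[-0.198,-0.158,0.08,-0.39,0.42,1.25,0.085],[-0.198,-0.158,0.09,-0.45,0.48,1.43,0.085],[-0.198,-0.158,0.094,-0.462,0.489,1.462,0.085],[-0.198,-0.158,0.094,-0.462,0.489,1.462,0.085]]

```text
t: 1.4
ee_pos: [0.4914, -0.2012, 0.1439]
tool_rot: [-0.013, 0.954, 0.027, 0.297]
ft_force: [-0.9, -6.4, -2.0]
width: 0.085
grasp_force: 0.0
```

```bash
python3 - <<'E'
from h import *
o=robot.observe(); print(o['t'],o['joint_positions'].round(2),o['ee_pos'],o['ft_force'])
p,d,K,P,A=snap('wrist'); save('w1',p); np.savez('/tmp/w1',p=p,d=d,K=K,P=P,A=A)
W=cloud(d,K,P,A)
hsv=cv2.cvtColor(p,cv2.COLOR_RGB2HSV).astype(int)
M=mould_axes(np.radians(3.3)); print(delta(o['ee_pos'],tool_from(M,-1)))
m=(hsv[...,1]<110)&(hsv[...,2]>140)&(W[...,0]>.4)&(W[...,0]<.65)&(W[...,1]<-.12)&(W[...,1]>-.38)&(W[...,2]>.03)&(W[...,2]<.17)
n,l,s,c=cv2.connectedComponentsWithStats(m.astype('u1'))
for i in range(1,n):
    if s[i,4]>200: print(s[i],c[i].round(),np.nanmedian(W[l==i],0),np.nanmin(W[l==i],0),np.nanmax(W[l==i],0))
E
```

```text
1.4 [ 1.03  0.33 -0.58  2.31 -1.29  0.15  0.26] [ 0.49144231 -0.20123776  0.14388046] [-0.86062614 -6.4081819  -1.99658073]
(array([-0.0002,  0.0003,  0.    ]), array([-0.0083,  0.0068, -0.004 ]), 'deg', np.float64(0.7))
[  378   113    83   202 10703] [419. 202.] [ 0.54637232 -0.27815294  0.09923823] [ 0.48100365 -0.3154695   0.0422813 ] [ 0.59142313 -0.24388513  0.16997982]
[ 225  190   86   84 5700] [268. 231.] [ 0.52534099 -0.19032296  0.08744166] [ 0.50225359 -0.21801514  0.05446683] [ 0.55513638 -0.1592651   0.09870619]
```

View pics/w1.png

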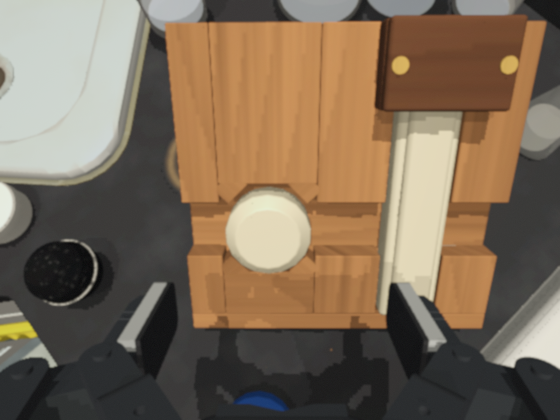

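Wrist view: the ivory puck sits in the left pocket at (268,231), so the choice is confirmed. The bar runs from (410,310) up to the strip at (430,110), and the blue decoy is at (260,405), outside the mould.

```bash
cat > fit.py <<'E'
from h import *
z=np.load('/tmp/w1.npz'); p,d=z['p'],z['d']; W=cloud(d,z['K'],z['P'],z['A'])
hsv=cv2.cvtColor(p,cv2.COLOR_RGB2HSV).astype(int)
for it,yaw in enumerate([3.3,None]):
    if yaw is None: yaw=yaw2
    M=mould_axes(np.radians(yaw)); S=W@M   # slope coords
    br=(hsv[...,0]<20)&(hsv[...,1]>110)&(S[...,1]<-.1)&(W[...,2]>.03)
    br[380:]=0
    s=S[br]; h,e=np.histogram(s[:,2],bins=np.arange(s[:,2].min(),s[:,2].max(),.001)); k=np.argsort(h)[-6:]
    print('normal hist',[(round(e[i],4),h[i]) for i in k])
    zf=e[np.argmax(np.convolve(h,[1,1,1],'same')*(e[:-1]>e[0]))]+.0005
    face=br&(abs(S[...,2]-zf)<.003)
    q=S[face]; c,(a,b),an=cv2.minAreaRect(q[:,:2].astype('f4')); print('face',zf,c,a,b,an, q.min(0),q.max(0))
    t=S[...,2][face].min(); 
    A_=np.c_[W[face],np.ones(face.sum())]; cc=W[face].mean(0); nn=np.linalg.svd(W[face]-cc,full_matrices=False)[2][2]; print('n',nn*np.sign(nn[2]))
    rd=an if an<45 else an-90
    yaw2=yaw+rd*1.0
iv=(hsv[...,1]<110)&(hsv[...,2]>140)
for nme,u0,u1,v0,v1 in (('round',220,315,185,278),('bar',376,465,110,318)):
    m=iv.copy(); b=np.zeros_like(m); b[v0:v1,u0:u1]=1; m&=b
    q=S[m]; zt=np.percentile(q[:,2],95); tq=q[abs(q[:,2]-zt)<.0025]; c,ab,an=cv2.minAreaRect(tq[:,:2].astype('f4'))
    print(nme,'top',zt,zt-zf,c,ab,an,tq.min(0),tq.max(0))
E
python3 fit.py
```

```text
normal hist [(np.float64(-0.2061), np.int64(3516)), (np.float64(-0.2481), np.int64(3645)), (np.float64(-0.2071), np.int64(6149)), (np.float64(-0.2311), np.int64(8905)), (np.float64(-0.2291), np.int64(16868)), (np.float64(-0.2301), np.int64(32653))]
face -0.22960346372920143 (0.49086880683898926, -0.26711148023605347) 0.2007993906736374 0.19225598871707916 89.87101745605469 [ 0.39452236 -0.36750929 -0.23259158] [ 0.58711272 -0.16664553 -0.22665316]
n [-0.57306411 -0.03289874  0.81884993]
normal hist [(np.float64(-0.2064), np.int64(3105)), (np.float64(-0.2484), np.int64(3630)), (np.float64(-0.2074), np.int64(6308)), (np.float64(-0.2314), np.int64(9023)), (np.float64(-0.2294), np.int64(16856)), (np.float64(-0.2304), np.int64(32513))]
face -0.2299243123862798 (0.4913601577281952, -0.26590707898139954) 0.2007998377084732 0.19225600361824036 89.97669219970703 [ 0.39519269 -0.36630669 -0.23291895] [ 0.58750753 -0.16551249 -0.2269791 ]
n [-0.57306619 -0.03288473  0.81884903]Traceback (most recent call last):
  File "fit.py", line 22, in <module>
    print(nme,'top',zt,zt-zf,c,ab,an,tq.min(0),tq.max(0))
                                     ~~~~~~^^^
    return umr_minimum(a, axis, None, out, keepdims, initial, where)
ValueError: zero-size array to reduction operation minimum which has no identity
```

jog_arm:
  deltas:
    - [[0,0,0.02,-0.008,0.007,-0.004,0.085],[0,0,0.02,-0.008,0.007,-0.004,0.085]]

```text
t: 1.7
ee_pos: [0.5047, -0.2052, 0.1372]
tool_rot: [-0.012, 0.955, 0.031, 0.294]
ft_force: [-0.9, -0.2, 0.2]
width: 0.0848
grasp_force: 0.0
```

```bash
python3 -c "
from h import *
o=robot.observe(); print(o['t'],o['joint_positions'].round(2),o['ee_pos'],o['ft_force'])"
```

```text
1.7 [ 0.96  0.36 -0.52  2.28 -1.29  0.15  0.26] [ 0.50472423 -0.20517585  0.13719212] [-0.87386502 -0.23418363  0.2227867 ]
```

```bash
sed -i 's/q=S\[m\]; zt/q=S[m\&np.isfinite(S[...,2])]; zt/' fit.py; python3 fit.py | tail -2
cat > kin.py <<'E'
from h import *
from scipy.optimize import least_squares
def fk(q,L):
    T=np.eye(3);p=np.array([0,0,L[0]])
    for i in range(7):
        T=T@R.from_euler('zyzyzyz'[i],q[i]).as_matrix()
        if i==1: p=p+T@[L[4],0,L[1]]
        if i==3: p=p+T@[L[5],0,L[2]]
        if i==6: p=p+T@[0,0,L[3]]
    return p,T
E
python3 - <<'E'
from kin import *
D=[([-0.04303728,0.46841121,-0.01157824,1.60363154,0.00599985,1.07138326,-0.05628215],[.6494415,-.0000594,.2303129],[-0.000586,0.707117,0.707095,-0.000682])]
o=robot.observe(); D.append((o['joint_positions'],o['ee_pos'],o['tool_rot']))
for q,p,r in D: print((fk(q,[.3]*6)[1].T@rot(r)).round(3))
f=lambda L: np.concatenate([fk(q,L)[0]-p for q,p,r in D]+[1e-3*np.array(L[4:])])
s=least_squares(f,[.3,.4,.4,.3,0,0]); print(s.x,f(s.x))
E
```

```text
round top -0.2209037961331006 0.009020516253179206 (0.46654099225997925, -0.21852360665798187) (0.04465242847800255, 0.04476330801844597) 66.02655792236328 [ 0.44471975 -0.24121525 -0.22339829] [ 0.49012509 -0.1964307  -0.21937245]
bar top -0.22034974410811303 0.009574568278166773 (0.4831361174583435, -0.3103145360946655) (0.11684594303369522, 0.02520911395549774) 0.017823515459895134 [ 0.4247169  -0.32293252 -0.22284876] [ 0.54155632 -0.29771443 -0.21951633]
[[-0. -1. -0.]
 [ 1. -0. -0.]
 [ 0. -0.  1.]]
[[-0.104  0.991 -0.082]
 [-0.995 -0.104  0.004]
 [-0.004  0.082  0.997]]
[-27.09545912  22.55568023  -2.24504678   0.92429102 -10.02423847
  -2.87296556] [-1.58817779e-04 -2.93693923e-03 -2.47273450e-05 -3.76751779e-06
  4.98170734e-05  2.47273450e-05 -1.00242385e-02 -2.87296556e-03]
```

```bash
cat > kin.py <<'E'
from h import *
from scipy.optimize import least_squares
SG=np.ones(7); OFF=np.zeros(7); C=np.eye(3)
def fk(q,L,sg=None):
    sg=SG if sg is None else sg
    T=np.eye(3);p=np.array([0,0,L[0]])
    for i in range(7):
        T=T@R.from_euler('zyzyzyz'[i],sg[i]*q[i]).as_matrix()
        if i==1: p=p+T@[0,0,L[1]]
        if i==3: p=p+T@[0,0,L[2]]
        if i==6: p=p+T@[0,0,L[3]]
    return p,T
E
python3 - <<'E'
from kin import *
import itertools
D=[([-0.04303728,0.46841121,-0.01157824,1.60363154,0.00599985,1.07138326,-0.05628215],[.6494415,-.0000594,.2303129],[-0.000586,0.707117,0.707095,-0.000682])]
o=robot.observe(); D.append((o['joint_positions'],o['ee_pos'],o['tool_rot'])); print(o['tool_rot'])
res=[]
for s in itertools.product([1,-1],repeat=7):
    Cs=[fk(q,[.3]*4,s)[1].T@rot(r) for q,p,r in D]
    e=np.degrees(np.linalg.norm(R.from_matrix(Cs[0].T@Cs[1]).as_rotvec())); res.append((round(e,2),s,Cs[0].round(2).tolist()))
res.sort(); 
for r in res[:5]: print(r)
for e,s,c in res[:3]:
    A=[];b=[]
    f=lambda L: np.concatenate([fk(q,L,s)[0]-p for q,p,r in D])
    ss=least_squares(f,[.3,.4,.4,.3]); print(ss.x,ss.fun)
E
```

```text
[-0.01201788  0.95533189  0.03086782  0.29367281]
(np.float64(0.0), (-1, 1, -1, 1, -1, 1, -1), [[-0.0, -1.0, -0.0], [1.0, -0.0, 0.0], [-0.0, -0.0, 1.0]])
(np.float64(25.04), (-1, 1, 1, -1, 1, -1, 1), [[-0.07, -0.59, -0.8], [1.0, -0.07, -0.03], [-0.03, -0.8, 0.6]])
(np.float64(28.52), (1, 1, 1, 1, -1, 1, 1), [[-0.01, -1.0, -0.0], [1.0, -0.01, 0.01], [-0.01, -0.0, 1.0]])
(np.float64(34.83), (-1, -1, 1, 1, -1, 1, -1), [[0.04, -0.59, 0.8], [1.0, 0.0, -0.05], [0.02, 0.81, 0.59]])
(np.float64(36.03), (-1, -1, -1, 1, -1, 1, -1), [[0.02, -0.59, 0.8], [1.0, -0.02, -0.03], [0.03, 0.8, 0.59]])
[0.18797399 0.58474226 0.4420359  0.27072527] [ 0.00087459  0.03316854 -0.00369928 -0.0013696   0.00327103  0.00369928]
[-2.16828855  2.75327493  0.33051373  0.33568213] [ 0.02306286  0.03282855 -0.00177399 -0.02640993  0.02055261  0.001774  ]
[ 1.68131729 -0.72516548  1.04324774  0.15483311] [-0.06340998 -0.03888412  0.14785573 -0.0265201   0.13948228 -0.14785573]
```

jog_arm:
  deltas:
    - [[0.06,0,-0.03,0,-0.15,0,0.085],[0.12,0,-0.04,0,-0.3,0,0.085],[0.144,0,-0.04,0,-0.45,0,0.085],[0.144,0,-0.04,0,-0.6,0,0.085],[0.144,0,-0.04,0,-0.61,0,0.085]]

```text
t: 2.33
ee_pos: [0.5993, -0.1993, 0.2526]
tool_rot: [-0.019, 0.996, 0.041, 0.074]
ft_force: [1.6, -0.1, -1.3]
width: 0.0848
grasp_force: 0.0
```

```bash
cat > log.py <<'E'
from h import *
import json
o=robot.observe(); print(o['t'],o['joint_positions'].round(3),o['ee_pos'].round(4),o['ft_force'].round(1),o['width'],o['grasp_force'])
open('/tmp/log.jsonl','a').write(json.dumps([list(o['joint_positions']),list(o['ee_pos']),list(o['tool_rot'])])+'\n')
E
echo '[[-0.04303728,0.46841121,-0.01157824,1.60363154,0.00599985,1.07138326,-0.05628215],[0.6494415,-0.0000594,0.2303129],[-0.000586,0.707117,0.707095,-0.000682]]
[[1.03,0.33,-0.58,2.31,-1.29,0.15,0.26],[0.49144231,-0.20123776,0.14388046],[-0.013,0.954,0.027,0.297]]
[[0.96,0.36,-0.52,2.28,-1.29,0.15,0.26],[0.50472423,-0.20517585,0.13719212],[-0.012,0.955,0.0309,0.2937]]' >/tmp/log.jsonl
python3 log.py
python3 - <<'E'
import json
from kin import *
D=[json.loads(l) for l in open('/tmp/log.jsonl')]
s=np.array([-1,1,-1,1,-1,1,-1])
# general: p = p0z + T2@a + T4@b + T6@c(xz) + T7@d(z)
def Ts(q):
    T=np.eye(3);o=[T]
    for i in range(7): T=T@R.from_euler('zyzyzyz'[i],s[i]*q[i]).as_matrix();o.append(T)
    return o
A=[];b=[]
for q,p,r in D:
    t=Ts(q); w=1 if len(str(q[0]))>6 else .3
    A.append(w*np.hstack([np.array([[0],[0],[1]]),t[2],t[4],t[6]])); b.append(w*np.array(p))
A=np.vstack(A);b=np.concatenate(b); pr=np.array([.365,0,.06,.42,0,0,.42,0,0,.3])
x=pr+np.linalg.lstsq(np.vstack([A,1e-3*np.eye(10)]),np.r_[b-A@pr,np.zeros(10)],rcond=None)[0]
print(x.round(4)); print((A@x-b).reshape(-1,3).round(4))
E
```

```text
2.325 [ 0.048  0.358  0.336  1.748 -0.259  0.946 -0.992] [ 0.5993 -0.1993  0.2526] [ 1.6 -0.1 -1.3] 0.08479530672988517 0.0
[ 0.3288 -0.0007 -0.0217  0.5135 -0.0019  0.0019  0.4547 -0.0185 -0.0137
  0.3402]
[[ 0.      0.      0.    ]
 [-0.0002 -0.0002  0.0002]
 [ 0.0002  0.0001 -0.0002]
 [-0.     -0.     -0.    ]]
```

```bash
cat > kin.py <<'E'
from h import *
from scipy.optimize import least_squares
X=[.3288,-.0007,-.0217,.5135,-.0019,.0019,.4547,-.0185,-.0137,.3402]
s_=[-1,1,-1,1,-1,1,-1]; C=np.array([[0,-1,0],[1,0,0],[0,0,1.]])
LO=np.array([-2.53,-.31,-1.57,.28,-1.29,.15,-2.92]);HI=np.array([2.53,2.02,1.55,2.44,4.43,1.84,2.92])
def fk(q):
    T=np.eye(3);p=np.array([0,0,X[0]])
    for i in range(7):
        T=T@R.from_euler('zyzyzyz'[i],s_[i]*q[i]).as_matrix()
        if i in(1,3,5): p=p+T@np.array(X[1+3*(i//2):4+3*(i//2)])
    return p,T@C
def ik(pt,Rt,q0):
    f=lambda q:(lambda a:np.r_[(a[0]-pt)*5,R.from_matrix(a[1].T@Rt).as_rotvec()])(fk(q))
    r=least_squares(f,np.clip(q0,LO+.02,HI-.02),bounds=(LO+.01,HI-.01)); return r.x,np.abs(r.fun).max()
YAW=np.radians(3.17); M=mould_axes(YAW)
def mp(x,y,z): return M@np.array([x,y,z-.2479])   # slope coords, z above pocket floor
RND=(.4680,-.2187); BAR=(.4692,-.3106)
E
python3 - <<'E'
from kin import *
rng=np.random.default_rng(1); o=robot.observe(); q0=o['joint_positions']
B2=M@R.from_euler('y',np.radians(12)).as_matrix()
for nm,pt,Rf in (('rnd',mp(*RND,.003),M),('rndhover',mp(*RND,.07),M),('bar',mp(*BAR,.003),M),('bardraw',mp(BAR[0]-.06,BAR[1],.04),B2)):
  for sg in (1,-1):
    S=[]
    for k in range(14):
        q,e=ik(pt,tool_from(Rf,sg),q0+rng.normal(0,.7,7) if k else q0)
        if e<2e-3: S.append((np.minimum(q-LO,HI-q).min(),q.round(2)))
    S.sort(key=lambda t:-t[0]); print(nm,sg,len(S),S[:3])
E
```

```text
rnd 1 6 [(np.float64(0.1582148890772812), array([ 0.33,  0.49,  0.15,  2.28,  4.24,  0.39, -2.24])), (np.float64(0.07231834700765963), array([ 1.24,  0.74, -0.86,  2.27,  2.44,  0.22, -0.12])), (np.float64(0.07075422239303772), array([ 1.24,  0.74, -0.85,  2.27,  2.45,  0.22, -0.13]))]
rnd -1 3 [(np.float64(0.0469077706382488), array([ 1.38,  0.89, -1.06,  2.29,  2.14,  0.38, -2.87])), (np.float64(0.018776500297511323), array([ 1.37,  0.87, -1.04,  2.29,  2.16,  0.37, -2.9 ])), (np.float64(0.010623350978368862), array([ 1.36,  0.87, -1.03,  2.28,  2.16,  0.36, -2.91]))]
rndhover 1 5 [(np.float64(0.035224014265858195), array([ 1.47,  0.65, -1.06,  2.35,  1.97,  0.19,  0.35])), (np.float64(0.016211183370032495), array([ 1.45,  0.63, -1.04,  2.35,  2.01,  0.17,  0.31])), (np.float64(0.015890941741304593), array([ 1.45,  0.63, -1.04,  2.35,  2.01,  0.17,  0.31]))]
rndhover -1 0 []
bar 1 4 [(np.float64(0.039718869557463204), array([ 1.43,  0.85, -0.93,  2.16,  1.86,  0.19,  0.65])), (np.float64(0.029123728677993094), array([ 1.42,  0.84, -0.92,  2.16,  1.87,  0.18,  0.63])), (np.float64(0
[... 258 characters left out ...]
8,  0.17, -2.52])), (np.float64(0.012153328188426293), array([ 1.41,  0.83, -0.9 ,  2.16,  1.89,  0.16, -2.54]))]
bardraw 1 14 [(np.float64(0.2478765157551619), array([ 1.58,  0.91, -1.16,  2.19,  1.37,  0.53,  1.14])), (np.float64(0.11449403479605316), array([ 1.38,  0.69, -0.87,  2.2 ,  1.03,  0.26,  1.37])), (np.float64(0.053161548994724306), array([ 1.3 ,  0.63, -0.77,  2.21,  0.84,  0.2 ,  1.53]))]
bardraw -1 14 [(np.float64(0.11487179189655058), array([ 0.68,  0.48, -0.07,  2.19, -0.94,  0.26, -0.01])), (np.float64(0.07249443139143105), array([ 0.78,  0.48, -0.19,  2.19, -0.79,  0.22, -0.14])), (np.float64(0.06383310996536312), array([ 0.8 ,  0.49, -0.22,  2.19, -0.75,  0.21, -0.17]))]
```

```bash
python3 - <<'E'
from kin import *
rng=np.random.default_rng(1); o=robot.observe(); q0=o['joint_positions']
Ry=lambda d:R.from_euler('y',np.radians(d)).as_matrix()
for tilt in (22,17,12,5):
 for nm,pt,dt in (('rndhover',mp(*RND,.08),0),('rnd',mp(*RND,.003),0),('bar',mp(*BAR,.003),0),('bardraw',mp(BAR[0]-.06,BAR[1],.04),12)):
  for sg in (-1,1):
    q,e=ik(pt,tool_from(M@Ry(35-tilt+dt),sg),q0 if sg<0 else q0+[0,0,0,0,0,0,2.8]); print(tilt,nm,sg,e.round(4),q.round(2),np.minimum(q-LO,HI-q).min().round(2))
E
```

```text
22 rndhover -1 0.0 [ 0.26  0.29  0.15  2.25 -0.71  0.33 -0.47] 0.18
22 rndhover 1 0.0 [ 0.12  0.29  0.32  2.26 -0.81  0.36  2.77] 0.15
22 rnd -1 0.0 [ 0.46  0.48 -0.12  2.19 -0.64  0.16 -0.54] 0.01
22 rnd 1 0.0 [ 0.44  0.48 -0.1   2.19 -0.68  0.17  2.64] 0.02
22 bar -1 0.0 [ 0.65  0.53 -0.15  2.07 -0.55  0.26 -0.47] 0.11
22 bar 1 0.0 [ 0.71  0.54 -0.22  2.07 -0.42  0.24  2.55] 0.09
22 bardraw -1 0.0 [ 0.38  0.5   0.19  2.09 -0.43  0.46 -0.6 ] 0.31
22 bardraw 1 0.0 [ 0.24  0.51  0.36  2.09 -0.6   0.5   2.69] 0.23
17 rndhover -1 0.0 [ 0.18  0.3   0.22  2.21 -0.5   0.41 -0.7 ] 0.23
17 rndhover 1 0.0 [ 0.41  0.3  -0.03  2.2  -0.31  0.38  2.28] 0.23
17 rnd -1 0.0007 [ 0.23  0.48  0.13  2.14 -0.6   0.3  -0.62] 0.15
17 rnd 1 0.0 [ 0.24  0.48  0.11  2.14 -0.59  0.3   2.51] 0.15
17 bar -1 0.0 [ 0.43  0.53  0.09  2.02 -0.55  0.39 -0.52] 0.24
17 bar 1 0.0 [ 0.74  0.55 -0.29  2.03 -0.02  0.33  2.16] 0.18
17 bardraw -1 0.0 [ 0.31  0.52  0.24  2.04 -0.32  0.55 -0.72] 0.4
17 bardraw 1 0.0 [ 0.02  0.59  0.62  2.04 -0.66  0.64  2.71] 0.21
12 rndhover -1 0.0 [ 0.11  0.33  0.28  2.15 -0.36  0.51 -0.84]
[... 264 characters left out ...]
bar 1 0.0 [ 0.53  0.55 -0.07  1.97 -0.16  0.45  2.24] 0.3
12 bardraw -1 0.0 [ 0.26  0.55  0.28  1.98 -0.24  0.64 -0.82] 0.46
12 bardraw 1 0.0 [ 0.43  0.54  0.06  1.98 -0.05  0.63  2.16] 0.46
5 rndhover -1 0.0 [ 0.06  0.37  0.32  2.07 -0.25  0.65 -0.97] 0.37
5 rndhover 1 0.0 [ 0.2   0.36  0.15  2.07 -0.14  0.64  2.08] 0.37
5 rnd -1 0.0 [ 0.07  0.53  0.28  2.   -0.33  0.56 -0.94] 0.41
5 rnd 1 0.0 [-0.04  0.56  0.42  2.   -0.46  0.59  2.32] 0.44
5 bar -1 0.0 [ 0.26  0.59  0.24  1.89 -0.3   0.62 -0.82] 0.47
5 bar 1 0.0 [ 0.42  0.58  0.03  1.89 -0.1   0.6   2.16] 0.45
5 bardraw -1 0.0 [ 0.17  0.61  0.36  1.9  -0.2   0.79 -0.89] 0.54
5 bardraw 1 0.0 [ 0.35  0.58  0.12  1.89 -0.01  0.78  2.09] 0.55
```

```bash
cat >> kin.py <<'E'
Ry=lambda d:R.from_euler('y',np.radians(d)).as_matrix()
TG=tool_from(M@Ry(18),-1)   # tool tilted 17 deg from vertical
def show(n,pt,Rt): print(n,np.round(pt,4),*delta(pt,Rt))
E
python3 - <<'E'
from kin import *
show('hov',mp(.4655,-.2186,.06),TG)
print('normal in tool',(TG.T@M[:,2]).round(4),'upslope in tool',(TG.T@M[:,0]).round(4))
E
```

```text
hov [ 0.5004 -0.1912  0.1131] [-0.1178 -0.0119  0.1237] [-0.038   0.1466  0.021 ] deg 8.8
normal in tool [-0.309   0.     -0.9511] upslope in tool [ 0.9511  0.     -0.309 ]
```

jog_arm:
  deltas:
    - [[-0.05,-0.005,0.03,-0.019,0.073,0.01,0.064],[-0.095,-0.01,0.07,-0.038,0.146,0.021,0.064],[-0.118,-0.012,0.11,-0.038,0.147,0.021,0.064],[-0.118,-0.012,0.124,-0.038,0.147,0.021,0.064],[-0.118,-0.012,0.124,-0.038,0.147,0.021,0.064]]

```text
t: 2.95
ee_pos: [0.5041, -0.1907, 0.1111]
tool_rot: [-0.006, 0.988, 0.029, 0.152]
ft_force: [-0.1, 0.4, 1.1]
width: 0.064
grasp_force: 0.0
```

```bash
python3 log.py; python3 - <<'E'
from kin import *
show('hov',mp(.4655,-.2186,.06),TG)
show('grasp',mp(.4655,-.2186,.002),TG)
p,d,K,P,A=snap('wrist'); save('w2',p)
E
```

```text
2.95 [ 0.216  0.352  0.185  2.18  -0.537  0.387 -0.656] [ 0.5041 -0.1907  0.1111] [-0.1  0.4  1.1] 0.0640093988287079 0.0
hov [ 0.5004 -0.1912  0.1131] [-0.003   0.0003 -0.003 ] [-0.0037 -0.0085  0.0021] deg 0.5
grasp [ 0.5336 -0.1894  0.0656] [0.0145 0.0006 0.0523] [-0.0037 -0.0085  0.0021] deg 0.5
```

View pics/w2.png

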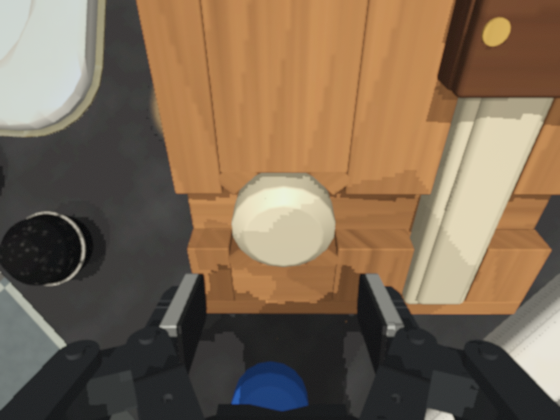

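Wrist view: the puck at (283,222) lies centred between the fingers (185 and 380), above the groove. I'm descending.

jog_arm:
  deltas:
    - [[0.007,0,0.022,0,0,0,0.064],[0.0127,0,0.039,0,0,0,0.064],[0.0158,0,0.0485,0,0,0,0.064],[0.0167,0,0.0515,0,0,0,0.064],[0.0167,0,0.0515,0,0,0,0.064]]
  force: 30

```text
t: 3.62
ee_pos: [0.5343, -0.1889, 0.0672]
tool_rot: [-0.006, 0.988, 0.028, 0.152]
ft_force: [-0.1, -0.2, 0.3]
width: 0.064
grasp_force: 0.0
```

```bash
python3 log.py; python3 - <<'E'
from kin import *
show('grasp',mp(.4655,-.2186,.002),TG)
E
```

```text
3.625 [ 0.248  0.47   0.119  2.133 -0.604  0.311 -0.61 ] [ 0.5343 -0.1889  0.0672] [-0.1 -0.2  0.3] 0.06399880942003712 0.0
grasp [ 0.5336 -0.1894  0.0656] [-0.0011  0.0005  0.0014] [-0.0033 -0.0085  0.0014] deg 0.5
```

jog_arm:
  deltas:
    - [[0,0,0.0015,0,0,0,0.058],[0,0,0.0015,0,0,0,0.045],[0,0,0.0015,0,0,0,0.045],[0,0,0.0015,0,0,0,0.045],[0,0,0.0015,0,0,0,0.045]]
  force: 30

```text
t: 4.25
ee_pos: [0.5344, -0.1889, 0.066]
tool_rot: [-0.006, 0.988, 0.028, 0.152]
ft_force: [-2.5, 0.2, 6.5]
width: 0.0526
grasp_force: 30.7
```

jog_arm:
  deltas:
    - [[-0.0015,0,-0.004,0,0,0,0.045],[-0.0046,0,-0.0143,0,0,0,0.045],[-0.0093,0,-0.0285,0,0,0,0.045],[-0.0155,0,-0.0476,0,0,0,0.045],[-0.0247,0,-0.076,0,0,0,0.045],[-0.0247,0,-0.076,0,0,0,0.045]]

```text
t: 5.0
ee_pos: [0.4875, -0.1921, 0.1322]
tool_rot: [-0.005, 0.988, 0.028, 0.153]
ft_force: [0.4, -0.5, -0.4]
width: 0.0527
grasp_force: 31.7
```

```bash
python3 log.py; python3 - <<'E'
from kin import *
o=robot.observe(); T0=rot(o['tool_rot'])
# rack frame
z=np.load('/tmp/scene.npz')
yaw=np.radians(-2.23); Rk=Rm(yaw); c=np.array([.5156,.325,0])
# puck pose in hand: assume grasped at mould pose; puck origin slope(.4665,-.2186,0) when TCP was at measured grasp pose
pt=np.array([.5344,-.1889,.066]); 
po=mp(.4665,-.2186,0); inT=TG.T@(po-pt); print('puck origin in tool',inT.round(4))
zt=TG.T@M[:,2]  # puck normal in tool
# placed: puck normal up, tool tilt -18 => tool = Rz(psi)*vertical-with-back tilt
rng=np.random.default_rng(0)
for psi in (3.17,30,60,-30,90):
    Mf=Rm(np.radians(psi)); Rt=tool_from(Mf@Ry(18),-1)
    org=c+Rk@np.array([0,-.10,.022]); p=org-Rt@inT
    q,e=ik(p,Rt,o['joint_positions']); print(psi,p.round(4),e.round(4),q.round(2),np.minimum(q-LO,HI-q).min().round(2))
E
```

```text
5.0 [ 0.196  0.291  0.224  2.203 -0.503  0.424 -0.676] [ 0.4875 -0.1921  0.1322] [ 0.4 -0.5 -0.4] 0.05271052864586008 31.741832122206688
puck origin in tool [0.0007 0.0004 0.0018]
3.17 [0.5116 0.2255 0.0239] 0.0 [-0.54  0.76  0.18  1.7  -0.27  1.01 -1.73] 0.74
30 [0.5114 0.2254 0.0239] 0.0 [-0.61  0.77  0.18  1.69 -0.12  1.01 -1.43] 0.75
60 [0.5113 0.2252 0.0239] 0.0 [-0.67  0.74  0.15  1.74  0.06  0.94 -1.11] 0.7
-30 [0.5118 0.2255 0.0239] 0.0 [-0.49  0.73  0.21  1.78 -0.47  0.92 -2.07] 0.66
90 [0.5113 0.225  0.0239] 0.0 [-0.7   0.7   0.1   1.85  0.27  0.8  -0.82] 0.59
```

```bash
cat >> kin.py <<'E'
RK=Rm(np.radians(-2.23)); RC=np.array([.5156,.325,0])
E
python3 - <<'E'
from kin import *
Rt=tool_from(Rm(np.radians(3.17))@Ry(18),-1); show('hov',[.5116,.2255,.10],Rt)
print((Rt.T@[0,0,-1.]).round(4))
E
```

```text
hov [0.5116 0.2255 0.1   ] [ 0.0354 -0.4155  0.046 ] [-0.0023 -0.6212  0.0011] deg 35.6
[0.309  0.     0.9511]
```

jog_arm:
  deltas:
    - [[0,-0.025,-0.01,0,0,0,0.045],[0.0,-0.075,-0.01,0,0,0,0.045],[0.0,-0.13,-0.01,0,-0.1,0,0.045],[0.005,-0.185,0,0,-0.2,0,0.045],[0.01,-0.24,0,0,-0.3,0,0.045],[0.015,-0.295,0.01,0,-0.4,0,0.045],[0.025,-0.35,0.02,0,-0.5,0,0.045],[0.03,-0.39,0.035,0,-0.58,0,0.045],[0.035,-0.412,0.042,0,-0.615,0,0.045],[0.0354,-0.4155,0.046,0,-0.615,0,0.045],[0.0354,-0.4155,0.046,0,-0.615,0,0.045]]

```text
t: 6.38
ee_pos: [0.511, 0.2251, 0.0977]
tool_rot: [0.003, 0.987, 0.029, -0.155]
ft_force: [-0.5, -1.2, -0.7]
width: 0.0528
grasp_force: 31.8
```

```bash
python3 log.py; python3 - <<'E'
from kin import *
Rt=tool_from(Rm(np.radians(3.17))@Ry(18),-1); show('place',[.5116,.2255,.0239],Rt)
p,d,K,P,A=snap('wrist'); save('w3',p); W=cloud(d,K,P,A)
p2,d2,K2,P2,A2=snap('side'); 
hsv=cv2.cvtColor(p,cv2.COLOR_RGB2HSV).astype(int)
k=(abs(W[...,2]-.022)<.005)&(hsv[...,1]>60); q=W[k][:,:2]; print(q.min(0),q.max(0))
k=(hsv[...,1]<100)&(hsv[...,2]>140)&(np.linalg.norm(W[...,:2]-[.51,.2255],axis=-1)<.06)&(W[...,2]>.05)
q=W[k]; zt=q[:,2].max(); print('puck',np.median(q,0),zt)
t=q[q[:,2]>zt-.006]; cc=t.mean(0); n=np.linalg.svd(t-cc,full_matrices=False)[2][2]; print(cc,n*np.sign(n[2]))
E
```

```text
6.375 [-0.586  0.642  0.239  1.718 -0.267  1.111 -1.728] [0.511  0.2251 0.0977] [-0.5 -1.2 -0.7] 0.052809494881700406 31.796284234151244
place [0.5116 0.2255 0.0239] [ 0.0232 -0.0002  0.07  ] [-0.0012 -0.0026  0.0026] deg 0.2
[0.45588992 0.18818144] [0.5708744  0.40484313]
puck [0.52020467 0.22562893 0.1207272 ] 0.17105999894202484Traceback (most recent call last):
  File "<stdin>", line 9, in <module>
IndexError: index 2 is out of bounds for axis 0 with size 2
```

View pics/w3.png

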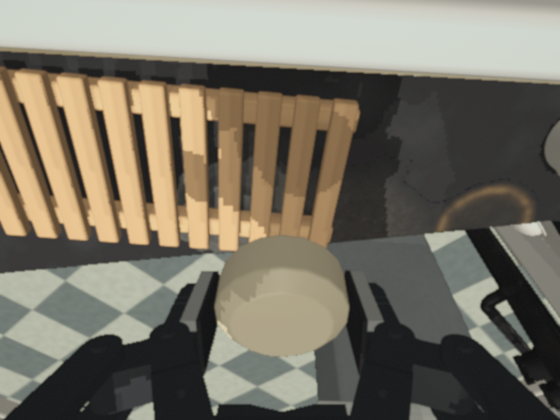

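Wrist view: the puck at (283,295) is held level and the slats run crosswise. The right end of the rack is at (345,105)-(320,245). Lowering it now.

jog_arm:
  deltas:
    - [[0.0062,0,0.019,0,0,0,0.045],[0.0139,0,0.0428,0,0,0,0.045],[0.0195,0,0.06,0,0,0,0.045],[0.0215,0,0.066,0,0,0,0.045],[0.0219,0,0.0675,0,0,0,0.045],[0.0221,0,0.0682,0,0,0,0.045]]

```text
t: 7.22
ee_pos: [0.5123, 0.2266, 0.0272]
tool_rot: [0.003, 0.988, 0.029, -0.154]
ft_force: [0.3, 0.4, -1.0]
width: 0.0527
grasp_force: 31.8
```

jog_arm:
  deltas:
    - [[0.0003,0,0.001,0,0,0,0.045],[0.0006,0,0.002,0,0,0,0.045],[0.0008,0,0.0025,0,0,0,0.045],[0.0009,0,0.003,0,0,0,0.045],[0.0009,0,0.003,0,0,0,0.045]]

```text
t: 7.85
ee_pos: [0.5121, 0.2266, 0.0252]
tool_rot: [0.003, 0.988, 0.029, -0.155]
ft_force: [-1.2, 0.3, 9.2]
width: 0.0527
grasp_force: 32.5
```

jog_arm:
  deltas:
    - [[0,0,-0.001,0,0,0,0.054],[0,0,-0.001,0,0,0,0.06],[0,0,-0.001,0,0,0,0.066],[0,0,-0.001,0,0,0,0.07],[0,0,-0.02,0,0,0,0.07],[0,0,-0.06,0,0,0,0.07],[0,0,-0.1,0,0,0,0.07],[0,0,-0.1,0,0,0,0.07]]

```text
t: 8.85
ee_pos: [0.5459, 0.2284, 0.1232]
tool_rot: [0.002, 0.988, 0.029, -0.151]
ft_force: [1.1, -0.5, -0.2]
width: 0.07
grasp_force: 0.0
```

```bash
python3 log.py; python3 - <<'E'
from kin import *
p,d,K,P,A=snap('wrist'); W=cloud(d,K,P,A)
hsv=cv2.cvtColor(p,cv2.COLOR_RGB2HSV).astype(int)
k=(hsv[...,1]<100)&(hsv[...,2]>140)&(np.linalg.norm(W[...,:2]-[.51,.2255],axis=-1)<.06)&(W[...,2]>.03)&(W[...,2]<.06)
q=W[k]; zt=np.percentile(q[:,2],97); t=q[q[:,2]>zt-.003]; print('puck top',t.min(0),t.max(0),t.mean(0),zt)
# next: bar approach. tool orientation TG; bar hover
Rh=TG
show('barhov',mp(.4670,-.3106,.075),Rh)
k=(abs(W[...,2]-.022)<.004)&(hsv[...,1]>60); q=W[k][:,:2].astype('f4'); print(cv2.minAreaRect(q),q.min(0),q.max(0))
E
```

```text
8.85 [-0.571  0.653  0.25   1.624 -0.261  1.186 -1.726] [0.5459 0.2284 0.1232] [ 1.1 -0.5 -0.2] 0.06997197724464685 0.0
puck top [0.4901533  0.20383697 0.04660108] [0.53566523 0.24968354 0.05054339] [0.51445828 0.2267679  0.04852135] 0.04958952710465989
barhov [ 0.4982 -0.2835  0.1262] [-0.0739  0.5081  0.0156] [-0.0047  0.6028  0.0021] deg 34.5
((0.5134457945823669, 0.31450536847114563), (0.24899670481681824, 0.11124137043952942), 87.72593688964844) [0.45376897 0.18845345] [0.57200766 0.44100744]
```

jog_arm:
  deltas:
    - [[0,0.05,-0.01,0,0,0,0.07],[-0.01,0.11,-0.01,0,0.1,0,0.056],[-0.02,0.17,-0.01,0,0.22,0,0.056],[-0.03,0.23,-0.01,0,0.34,0,0.056],[-0.04,0.29,-0.01,0,0.46,0,0.056],[-0.05,0.35,-0.01,0,0.56,0,0.056],[-0.06,0.41,0,0,0.61,0,0.056],[-0.07,0.465,0.01,0,0.61,0,0.056],[-0.074,0.5,0.0156,0,0.61,0,0.056],[-0.074,0.508,0.0156,0,0.61,0,0.056],[-0.074,0.508,0.0156,0,0.61,0,0.056]]

```text
t: 10.28
ee_pos: [0.4963, -0.2829, 0.1245]
tool_rot: [-0.006, 0.988, 0.028, 0.149]
ft_force: [0.3, 0.2, 0.6]
width: 0.0558
grasp_force: 0.0
```

```bash
python3 log.py; python3 - <<'E'
from kin import *
p,d,K,P,A=snap('wrist'); save('w4',p); W=cloud(d,K,P,A); S=W@M
hsv=cv2.cvtColor(p,cv2.COLOR_RGB2HSV).astype(int)
k=(hsv[...,1]<110)&(hsv[...,2]>140)&(abs(S[...,1]+.31)<.04)&(abs(S[...,2]+.2215)<.004)&(S[...,0]<.54)
q=S[k]; print('bar',cv2.minAreaRect(q[:,:2].astype('f4')),np.median(q[:,2]))
show('fix',mp(.4668,-.3106,.075),TG); show('barg',mp(.4668,-.3106,.0065),TG)
E
```

```text
10.275 [ 0.391  0.386  0.196  2.077 -0.537  0.502 -0.499] [ 0.4963 -0.2829  0.1245] [0.3 0.2 0.6] 0.05577564532470565 0.0
bar ((0.4767482876777649, -0.3106207549571991), (0.03189512714743614, 0.12544946372509003), 89.89234161376953) -0.22185260033040066
fix [ 0.498  -0.2835  0.1261] [ 0.0017  0.0017 -0.0011] [-0.0056 -0.0021  0.0028] deg 0.4
barg [ 0.5372 -0.2813  0.07  ] [0.0227 0.0021 0.0641] [-0.0056 -0.0021  0.0028] deg 0.4
```

View pics/w4.png

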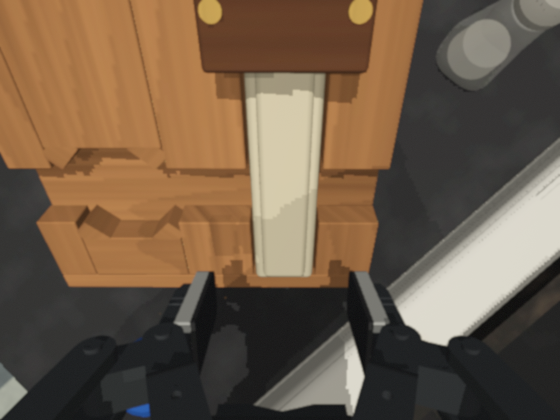

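Wrist view: the bar at col 285 (rows 75–275) lies centred between the fingers (205, 368), and the round pocket is empty. I'm descending into the groove.

jog_arm:
  deltas:
    - [[0.008,0.001,0.02,0,0,0,0.056],[0.014,0.001,0.04,0,0,0,0.056],[0.019,0.001,0.055,0,0,0,0.056],[0.022,0.001,0.062,0,0,0,0.056],[0.0225,0.001,0.064,0,0,0,0.056],[0.0225,0.001,0.064,0,0,0,0.056]]
  force: 50

```text
t: 11.08
ee_pos: [0.5368, -0.2822, 0.0707]
tool_rot: [-0.006, 0.988, 0.028, 0.149]
ft_force: [-1.1, 0.3, -0.1]
width: 0.056
grasp_force: 0.0
```

```bash
python3 log.py; python3 - <<'E'
from kin import *
show('barg',mp(.4668,-.3106,.0065),TG)
E
```

```text
11.075 [ 0.4    0.521  0.14   2.02  -0.603  0.417 -0.468] [ 0.5368 -0.2822  0.0707] [-1.1  0.3 -0.1] 0.05601631646611305 0.0
barg [ 0.5372 -0.2813  0.07  ] [ 0.0002 -0.0009  0.0008] [-0.0035 -0.003   0.0014] deg 0.3
```

jog_arm:
  deltas:
    - [[0,-0.001,0,0,0,0,0.045],[0,-0.001,0,0,0,0,0.03],[0,-0.001,0,0,0,0,0.028],[0,-0.001,0,0,0,0,0.028],[0,-0.001,0,0,0,0,0.028]]
  force: 50

```text
t: 11.7
ee_pos: [0.5367, -0.2813, 0.0712]
tool_rot: [-0.006, 0.988, 0.028, 0.149]
ft_force: [-4.2, 0.6, 6.8]
width: 0.0345
grasp_force: 50.7
```

```bash
python3 log.py; python3 - <<'E'
from kin import *
from scipy.spatial.transform import Rotation as R
o=robot.observe(); R0=rot(o['tool_rot']); t0=o['ee_pos']
piv=mp(.4072+.160,-.3106,0)
def pose(a,draw,ang,lift=0):  # rotate by a deg about mould y at tail, then draw along direction ang above down-slope
    Q=M@Ry(a)@M.T
    p=piv+Q@(t0-piv)+M@(draw*np.array([-np.cos(np.radians(ang)),0,np.sin(np.radians(ang))]))+M@[0,0,lift]
    Rt=Q@R0; return p,Rt
for a in (1,2,4,6,8,10,12):
    show(a,*pose(a,0,0,.0005))
for dr in (.02,.04,.06): show(('draw',dr),*pose(12,dr,6,.0005))
q,e=ik(*pose(12,.06,6),o['joint_positions']); print(q.round(2),e)
E
```

```text
11.7 [ 0.399  0.52   0.14   2.022 -0.604  0.416 -0.47 ] [ 0.5367 -0.2813  0.0712] [-4.2  0.6  6.8] 0.03452932065347886 50.659189224243164
1 [ 0.5355 -0.2814  0.0731] [-0.0005 -0.     -0.0022] [ 0.     -0.0175  0.0001] deg 1.0
2 [ 0.5347 -0.2814  0.0746] [-0.0009 -0.     -0.0039] [ 0.     -0.0349  0.0001] deg 2.0
4 [ 0.5331 -0.2815  0.0777] [-0.0015 -0.     -0.0074] [ 0.0001 -0.0698  0.0002] deg 4.0
6 [ 0.5315 -0.2816  0.0809] [-0.002  -0.     -0.0108] [ 1.000e-04 -1.047e-01  4.000e-04] deg 6.0
8 [ 0.5301 -0.2817  0.0841] [-0.0024 -0.0001 -0.0143] [ 0.0002 -0.1396  0.0005] deg 8.0
10 [ 0.5289 -0.2818  0.0874] [-0.0027 -0.0001 -0.0178] [ 0.0002 -0.1745  0.0006] deg 10.0
12 [ 0.5277 -0.2818  0.0907] [-0.0029 -0.0001 -0.0213] [ 0.0003 -0.2094  0.0007] deg 12.0
('draw', 0.02) [ 0.5102 -0.2828  0.081 ] [-0.0224 -0.0001 -0.0172] [ 0.0003 -0.2094  0.0007] deg 12.0
('draw', 0.04) [ 0.4927 -0.2838  0.0713] [-0.042  -0.0001 -0.0131] [ 0.0003 -0.2094  0.0007] deg 12.0
('draw', 0.06) [ 0.4753 -0.2847  0.0616] [-0.0616 -0.0001 -0.009 ] [ 0.0003 -0.2094  0.0007] deg 12.0
[ 0.3   0.53  0.25  2.03 -0.35  0.55 -0.71] 9.27459548473173e-08
```

jog_arm:
  deltas:
    - [[-0.0005,0,-0.0022,0,-0.0175,0,0.028],[-0.0015,0,-0.0074,0,-0.07,0,0.028],[-0.002,0,-0.0108,0,-0.105,0,0.028],[-0.0024,0,-0.0143,0,-0.14,0,0.028],[-0.0027,0,-0.0178,0,-0.175,0,0.028],[-0.0029,0,-0.0213,0,-0.21,0,0.028],[-0.0029,0,-0.0213,0,-0.21,0,0.028],[-0.0029,0,-0.0213,0,-0.21,0,0.028]]

```text
t: 12.7
ee_pos: [0.5276, -0.2816, 0.0898]
tool_rot: [-0.003, 0.999, 0.029, 0.045]
ft_force: [0.6, -0.4, -0.6]
width: 0.0349
grasp_force: 50.3
```

```bash
python3 log.py; python3 - <<'E'
from kin import *
o=robot.observe(); print(np.degrees(R.from_matrix(TG.T@rot(o['tool_rot'])).as_rotvec()).round(2))
p,d,K,P,A=snap('wrist'); save('w5',p); W=cloud(d,K,P,A); S=W@M
hsv=cv2.cvtColor(p,cv2.COLOR_RGB2HSV).astype(int)
k=(hsv[...,1]<110)&(hsv[...,2]>140)&(abs(S[...,1]+.3106)<.011)&(S[...,2]>-.235)&(S[...,2]<-.17)&(S[...,0]<.545)&(S[...,0]>.38)
q=S[k]; c=np.polyfit(q[:,0],q[:,2]+.2479,1); print('bar slope deg',np.degrees(np.arctan(c[0])),'h at strip edge',np.polyval(c,.5432),'x range',q[:,0].min(),q[:,0].max(),'resid',np.std(q[:,2]+.2479-np.polyval(c,q[:,0])),len(q))
E
```

```text
12.7 [ 0.178  0.544  0.364  1.912 -0.38   0.674 -0.734] [ 0.5276 -0.2816  0.0898] [ 0.6 -0.4 -0.6] 0.03491934714000486 50.261510610580444
[  0.2  -11.87  -0.11]
bar slope deg -11.695199975216608 h at strip edge 0.031612944693492115 x range 0.4229227027972442 0.5449399403809947 resid 0.0006328184999568114 11985
```

View pics/w5.png

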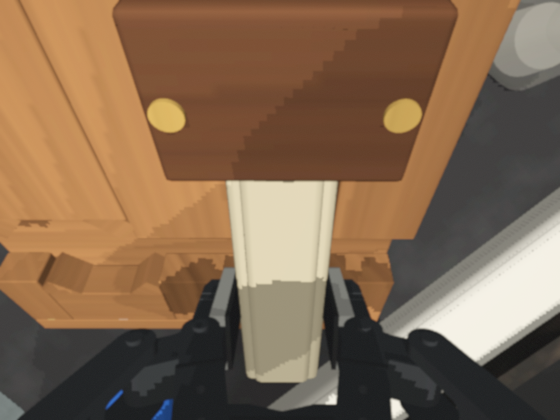

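Wrist view: the near end of the bar (280,380) is raised over the lip, the far end is still under the strip (row 180), and forces are about zero. Now I draw it out endwise.

jog_arm:
  deltas:
    - [[-0.006,0,0.0025,0,0,0,0.028],[-0.0165,0,0.0073,0,0,0,0.028],[-0.0275,0,0.0122,0,0,0,0.028],[-0.04,0,0.018,0,0,0,0.028],[-0.055,0,0.0244,0,0,0,0.028],[-0.06,0,0.0265,0,0,0,0.028],[-0.06,0,0.0265,0,0,0,0.028]]

```text
t: 13.62
ee_pos: [0.4701, -0.2851, 0.058]
tool_rot: [-0.003, 0.999, 0.028, 0.045]
ft_force: [0.1, -0.9, -1.3]
width: 0.0345
grasp_force: 50.1
```

```bash
python3 log.py; python3 - <<'E'
from kin import *
o=robot.observe(); R0=rot(o['tool_rot'])
print('up in tool',(R0.T@[0,0,1]).round(3))
# place pose: bar flat, bar x -> rack +y, tool off-normal by 18 deg (M->TG relation)
bo=mp(.4072+.080,-.3106,0); tg=np.array([.5367,-.2813,.0712])
inT=TG.T@(bo-tg); print('bar origin in tool',inT.round(4))
for psi in (87.8,-92.2):
    Rt=tool_from(Rm(np.radians(psi))@Ry(18),-1)
    p=RC+RK@np.array([0,.045,.022])-Rt@inT; q,e=ik(p+[0,0,.0],Rt,o['joint_positions']); print(psi,p.round(4),q.round(2),e.round(4))
    show('hov',p+[0,0,.1],Rt); q,e=ik(p+[0,0,.1],Rt,o['joint_positions']); print(q.round(2),e.round(4))
E
```

```text
13.625 [ 0.251  0.532  0.328  2.036 -0.414  0.562 -0.637] [ 0.4701 -0.2851  0.058 ] [ 0.1 -0.9 -1.3] 0.034461275734537895 50.10438680648804
up in tool [ 0.089 -0.003 -0.996]
bar origin in tool [0.0216 0.0001 0.0012]
87.8 [0.5165 0.3498 0.0298] [-0.82  0.79  0.08  1.62  0.2   0.97 -0.92] 0.0
hov [0.5165 0.3498 0.1298] [ 0.0884 -0.6315 -0.062 ] [-0.1691 -0.3296 -1.4743] deg 87.1
[-0.77  0.66  0.01  1.58  0.23  1.14 -0.92] 0.0
-92.2 [0.5182 0.3901 0.0298] [-1.11  0.8   0.74  1.88 -1.2   0.83 -2.81] 0.0
hov [0.5182 0.3901 0.1298] [ 0.0923 -0.6716 -0.0615] [ 0.1853 -0.3024  1.6648] deg 97.5
[-1.38  0.9   1.24  1.85 -1.28  1.21 -2.84] 0.0
```

jog_arm:
  deltas:
    - [[0.004,0,-0.045,0,0,0,0.028],[0.009,0,-0.1,0,0,0,0.028],[0.012,-0.04,-0.12,0,0,0,0.028],[0.02,-0.1,-0.12,-0.017,-0.033,-0.147,0.028],[0.03,-0.16,-0.12,-0.034,-0.066,-0.295,0.028],[0.04,-0.22,-0.12,-0.051,-0.099,-0.442,0.028],[0.05,-0.28,-0.12,-0.068,-0.132,-0.59,0.028],[0.06,-0.34,-0.12,-0.085,-0.165,-0.737,0.028],[0.07,-0.4,-0.115,-0.101,-0.198,-0.885,0.028],[0.08,-0.46,-0.11,-0.118,-0.231,-1.032,0.028],[0.085,-0.52,-0.1,-0.135,-0.264,-1.179,0.028],[0.088,-0.56,-0.09,-0.148,-0.29,-1.297,0.028]]

```text
t: 15.12
ee_pos: [0.5174, 0.2831, 0.1573]
tool_rot: [0.097, 0.77, 0.623, -0.095]
ft_force: [0.1, -0.2, -1.3]
width: 0.0345
grasp_force: 50.7
```

```bash
python3 log.py; python3 - <<'E'
from kin import *
Rt=tool_from(Rm(np.radians(87.8))@Ry(18),-1); show('hov',[.5165,.3498,.11],Rt); print((Rt.T@[0,0,-1]).round(3))
E
```

```text
15.125 [-0.697  0.542  0.048  1.699  0.195  1.095 -0.97 ] [0.5174 0.2831 0.1573] [ 0.1 -0.2 -1.3] 0.03453251968880164 50.68576276302338
hov [0.5165 0.3498 0.11  ] [ 0.0752 -0.016   0.0278] [-0.0184 -0.0419 -0.1693] deg 10.0
[0.309 0.    0.951]
```

jog_arm:
  deltas:
    - [[0.03,-0.006,0.005,-0.009,-0.02,-0.085,0.028],[0.06,-0.013,0.018,-0.018,-0.042,-0.169,0.028],[0.0752,-0.016,0.0278,-0.018,-0.042,-0.169,0.028],[0.0752,-0.016,0.0278,-0.018,-0.042,-0.169,0.028],[0.0752,-0.016,0.0278,-0.018,-0.042,-0.169,0.028]]

```text
t: 15.75
ee_pos: [0.5182, 0.3435, 0.1108]
tool_rot: [0.109, 0.715, 0.681, -0.114]
ft_force: [0.4, 0.0, -1.4]
width: 0.0343
grasp_force: 50.7
```

```bash
python3 log.py; python3 - <<'E'
from kin import *
Rt=tool_from(Rm(np.radians(87.8))@Ry(18),-1); show('place',[.5165,.3498,.0298],Rt)
for n in ('wrist','side'):
    p,d,K,P,A=snap(n); W=cloud(d,K,P,A); save(n+'6',p)
    hsv=cv2.cvtColor(p,cv2.COLOR_RGB2HSV).astype(int)
    k=(hsv[...,1]<110)&(hsv[...,2]>130)&(abs(W[...,0]-.5165)<.03)&(abs(W[...,1]-.37)<.11)&(W[...,2]>.06)&(W[...,2]<.16)
    q=W[k]; print(n,len(q)); 
    if len(q)>50:
        print(cv2.minAreaRect(q[:,:2].astype('f4')),q.min(0),q.max(0)); c=np.polyfit(q[:,1],q[:,2],1); print('tilt',np.degrees(np.arctan(c[0])))
E
```

```text
15.75 [-0.76   0.669  0.015  1.607  0.236  1.106 -0.928] [0.5182 0.3435 0.1108] [ 0.4  0.  -1.4] 0.034308902649245826 50.652446150779724
place [0.5165 0.3498 0.0298] [ 0.0311 -0.0021  0.0751] [-0.0022  0.0023 -0.0105] deg 0.6
wrist 36686
((0.5146196484565735, 0.36601370573043823), (0.15860983729362488, 0.05525621399283409), 86.60285186767578) [0.48663166 0.28568195 0.10548236] [0.54164053 0.44555756 0.1513571 ]
tilt -1.8000558718378814
side 286
((0.5204218626022339, 0.3643622398376465), (0.16709569096565247, 0.037823885679244995), 88.55199432373047) [0.49967834 0.28116261 0.10150942] [0.54113614 0.44821301 0.13775323]
tilt -4.2577023047912
```

View pics/wrist6.png

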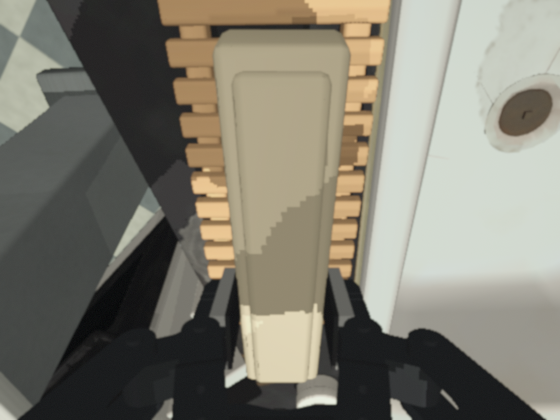

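Wrist view: the bar (283, rows 30–380) is held level and lengthwise over the slats, with the puck at (318,390) well behind its near end. Lowering it now.

jog_arm:
  deltas:
    - [[0.008,-0.001,0.02,0,0,-0.005,0.028],[0.0165,-0.002,0.045,0,0,-0.01,0.028],[0.023,-0.002,0.063,0,0,-0.01,0.028],[0.0248,-0.002,0.0695,0,0,-0.01,0.028],[0.0251,-0.002,0.0705,0,0,-0.01,0.028],[0.0251,-0.002,0.0705,0,0,-0.01,0.028]]

```text
t: 16.6
ee_pos: [0.5158, 0.3474, 0.0358]
tool_rot: [0.108, 0.711, 0.685, -0.114]
ft_force: [1.1, -0.1, -0.6]
width: 0.0346
grasp_force: 50.7
```

jog_arm:
  deltas:
    - [[0.0006,0,0.0019,0,0,0,0.028],[0.0012,0,0.0038,0,0,0,0.028],[0.0015,0,0.0047,0,0,0,0.028],[0.0018,0,0.0055,0,0,0,0.028],[0.0018,0,0.0055,0,0,0,0.028]]

```text
t: 17.23
ee_pos: [0.5154, 0.3471, 0.0311]
tool_rot: [0.108, 0.711, 0.685, -0.114]
ft_force: [-2.4, -0.4, 8.4]
width: 0.0346
grasp_force: 51.7
```

jog_arm:
  deltas:
    - [[0,0,0,0,0,0,0.034],[0,0,0,0,0,0,0.038],[0,0,-0.0005,0,0,0,0.046],[0,0,-0.001,0,0,0,0.054],[0,0,-0.002,0,0,0,0.056],[0,0,-0.02,0,0,0,0.056],[0,0,-0.06,0,0,0,0.056],[0,0,-0.12,0,0,0,0.056],[0,0,-0.16,0,0,0,0.056],[0,0,-0.16,0,0,0,0.056]]

```text
t: 18.48
ee_pos: [0.5189, 0.4001, 0.1867]
tool_rot: [0.108, 0.711, 0.686, -0.11]
ft_force: [0.6, -0.0, -0.5]
width: 0.0563
grasp_force: 0.0
```

```bash
python3 log.py; python3 - <<'E'
from kin import *
pics=[]
for n in ('wrist','scene'):
    p,d,K,P,A=snap(n); W=cloud(d,K,P,A); pics.append(p)
    hsv=cv2.cvtColor(p,cv2.COLOR_RGB2HSV).astype(int)
    k=(hsv[...,1]<110)&(hsv[...,2]>130)&(abs(W[...,0]-.5165)<.05)&(W[...,1]>.26)&(W[...,1]<.48)&(W[...,2]>.04)&(W[...,2]<.055)
    q=W[k]; print(n,len(q),cv2.minAreaRect(q[:,:2].astype('f4')),np.median(q,0)); c=np.polyfit(q[:,1],q[:,2],1); print('tilt',np.degrees(np.arctan(c[0])))
    k=(hsv[...,1]<110)&(hsv[...,2]>130)&(abs(W[...,0]-.5165)<.05)&(W[...,1]>.19)&(W[...,1]<.262)&(W[...,2]>.04)&(W[...,2]<.055); print('puck',len(W[k]),np.median(W[k],0))
c=cv2.resize(pics[1][160:300,170:450],(560,280)); save('end',np.vstack([cv2.resize(pics[0],(400,300)),cv2.resize(c,(400,200))]))
E
```

```text
18.475 [-0.806  0.639  0.     1.461  0.215  1.279 -0.928] [0.5189 0.4001 0.1867] [ 0.6 -0.  -0.5] 0.0563385471262427 0.0
wrist 8033 ((0.5151224732398987, 0.36910873651504517), (0.15972007811069489, 0.03600341081619263), 87.8983383178711) [0.51572401 0.39069553 0.04805043]
tilt -0.37837831133455196
puck 1506 [0.51217718 0.23493893 0.04788378]
scene 227 ((0.5146177411079407, 0.3639075756072998), (0.1570279896259308, 0.036769263446331024), 88.69573974609375) [0.51080407 0.35303848 0.04675115]
tilt -0.07474722317987842
puck 107 [0.51072548 0.21925935 0.04697599]
```

View pics/end.png

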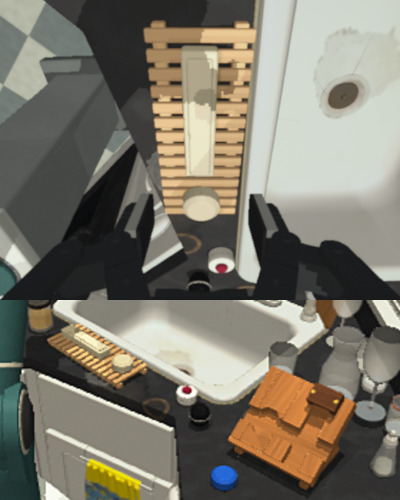

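The picture shows both soaps flat and right side up on the slats: the bar at (198,110) and the puck at (201,205), with a gap between them. The mould is empty, the tin and timer stand where they were, and the gripper is clear.

```bash
python3 -c "
from plant import robot
print(robot.sign_off())"
```

```text
the job is handed in; nothing more can be done
None
```

The job is handed in at about 18.6 s: the round soap and then the long soap were taken from the mould as asked, and both lie flat, right side up and about 35 mm apart on the rack, with nothing else disturbed.

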